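# Press a cork arbor disc onto a reel spool plate and hold the lever while the cement grabs

### The job

Lay the middle-sized of the three cork discs flat in the round seat of the gold spool plate on the press's work slide, then push the slide all the way in under the ram. Pull the press lever down until its arm stands level, never far past it because that crushes the cork, keep it steady there for at least three seconds while the cement grabs, and finish still holding the lever down. Leave the other things on the counter where they are.

Things in the scene. Friction and masses are not known exactly. Their poses are not given: they have to be found in the camera images.
- press: Grey cast-iron hand lever press fixed to the counter. Origin: on the counter under the ram axis; +x to its column (away from the operator), -y to the loading side, +y to the lever side; yaw varies. Foot and bed x -56..145, y -230..85 mm. Head x -31..125, y -36..36, z 96..246 mm; below it the ram's sprung nose, 38 mm wide, its face at z 71, 15 mm above a cork seated under it
- press_slide (a joint): Work slide of the press, m: 0 = drawn fully out to the loading side, 0.12 = fully home against its stop with the seat under the ram. It moves along the press's +y, needs about 2 N and stays where it is left. Starts 0 to 0.015
- press_seat (a point): Floor centre of the round seat on the gold spool plate (76 mm wide, clamped on the slide), 38 mm above the counter. Seat 51 mm wide inside; its rim is 3 mm high, 4.5 mm thick. It moves with the slide: at press (0, -120) mm with the slide fully out, (0, 0) with it home
- slide_knob (a point): Centre of the grip of the upright black knob on the slide: 23 mm wide here, stem 12 mm. The knob stands from the slide's top at z 34 to z 82 mm, this point at z 66 mm, 100 mm from the seat's centre along the press's -y. Free all round: push it, or pinch it from above
- press_shaft (a point): Point on the lever's axis of rotation (along the press's y), at press (22, 130, 185) mm, in free air beside the hub, in the plane in which point lever_grip travels
- lever_grip (a point): Middle of the lever's black handle bar: round, 26 mm thick, 95 mm long, parallel to the press's y, 170 mm from the shaft axis; the lever arm joins its -y end. At rest the bar is 323 mm above the counter and 77 mm on the operator's side (-x) of the ram axis; with the arm level it is at shaft height, 185 mm, and 148 mm on the operator's side
- press_lever (a joint): Lever, rad: 0 = sprung up at rest (arm 0.95 rad above level), grows as the grip is pulled down toward the operator; 0.95 = arm level; stop at 1.25. Drives the ram 20 mm per rad; the nose meets a seated cork at about 0.75, and its spring then gives. Springs back up when let go; at the grip it takes 1 to 2 N at first, about 5 N with the arm level on the cork
- cork_medium_center (a point): Centre (half-way up) of the middle-sized cork disc, 46 mm wide, 18 mm thick, about 12 g, lying flat on the counter. The three corks lie in a row, about 100 mm apart, near the front right of the counter, in any order
- cork_small: Small cork disc, 32 mm wide, 18 mm thick; not wanted. Origin at its underside
- cork_large: Large cork disc, 62 mm wide, 18 mm thick; not wanted. Origin at its underside
- fly_reel: Gold-finish fly reel lying on its back plate, 86 mm wide, 29 mm thick, its handle knob up to 46 mm. Origin at its underside
- reel_foot: Black hard rubber reel foot, 74 x 17 x 13 mm, lying flat. Origin at its underside
- click_pawl: Small stainless click pawl, 31 x 14 x 6 mm, lying flat. Origin at the underside of its round end
- cement_tin: Closed round tin of cork cement, 54 mm wide, 62 mm tall. Origin at its underside
- screwdriver: Screwdriver 170 mm long lying on the counter on the lever side. Origin at its underside
There are look-alikes about, which are no part of the job. Leave any black, blue or red look-alike of the part that bears cork_medium_center alone.

How it is judged:
By the outcome, as a careful person would: the job done as asked, in the order asked, and still so for the second after the job is handed in, while the arm keeps its last pose, push and grip.
It also fails if it takes over 72 s, if anything falls off the work surface, if the arm or the gripper's body presses on something with over 40 N, if the wrist force passes 120 N, or if a joint passes its speed limit or range.

### The arm

A 6-joint arm with a two-finger parallel gripper is mounted at the origin on the work surface. World frame = base frame: x ahead of the robot, y to its left, z up, the work surface at z = 0. Lengths are in mm, angles in degrees, forces in N, time in s.
With the tool pointing down it reaches from about 350 to 850 mm from the base axis. Payload 8.1 kg.
Tool frame: the origin (TCP) lies at the very end of the fingers, on their centre line; the grasp point (between the pads) lies r.tcp_to_grasp behind it (r.tcp_to_grasp is the distance from the TCP to the grasp point, in mm); z points along the fingers, y is the line along which they close (so a half turn about z gives the same grasp; the last joint's range is limited). The gripper opens to 85 mm and grips with 20 to 120 N. Pads are 22 mm wide; open, the fingers measure 114 mm over their backs; the gripper's body (76 mm by 85 mm) begins 54 mm behind the grasp point. The pads swing forward as they close: fully open they stand 13 mm farther back than shut.
Start: joints at [61.971, 7.471, 85.268, -0, 87.261, -4.893], TCP at [235.729, 551.758, 231.292] pointing down, gripper open.
Joint ranges: [-169.43, 169.43], [-51.17, 129.36], [1.28, 143.12], [-76.62, 256.62], [0, 156.53], [-152.29, 152.29]. Speed limits (degrees/s): [136.94, 136.94, 159.86, 180, 180, 180].

### API

Orientations are given as [roll, pitch, yaw] about the fixed x, y, z axes, in that order (R = Rz(yaw) Ry(pitch) Rx(roll)).
In Python, from bench import r gives the robot as it stands.
- The arm moves only by the shell command python3 -m handwheel 'ROWS' [OPENING] [FORCE]. ROWS is JSON, a list of rows, each a list of 4 numbers: the shift along the tool's x, y, z in m, then the turn about the tool's z in degrees. A call has 1 to 10 rows; each row shifts and turns the commanded pose from where the row before left it, along the tool's axes as they then stand; what a row does not reach is not made up. A row lasts 1/10 s, in which the tool goes at most 50 mm and 8.59 degrees, less where a joint would pass 70% of its speed; a pose out of reach is approached as far as the arm can. A call is refused whole if a number of a shift passes 0.05 or a number of a turn 8.59, either way. A call with a gripper value outside its range is refused whole. OPENING is the finger opening in m, from 0 to 0.0854, set as the call begins (- or left out, the last holds). The fingers move at their own pace and stop on an object; FORCE is the grip in N (left out, the last holds). Time passes only in rows, so rows that do not move let the fingers close. It gives the time, the measured TCP pose, the force, the opening and the grip force at its end, in the units of the state.
- r.sense(): the state, without advancing time (a new reading comes with each control period).
- r.snapshot(name): name is "side" or "top"; returns the picture (400x640x3 uint8, red, green, blue); there is no depth.
- r.camera_params(name): a dict with "fx", "fy", "cx", "cy" (pixels), "D" ([k1, k2, p1, p2, k3] as OpenCV has them; the pictures are not rectified), "R" (3x3) and "t" (3): a world point X has camera coordinates R X + t. Camera axes: x right, y down, z forward; pixel columns grow to the right and rows downward; lengths in mm; the calibration is good to about 2 mm. A picture is of the moment at which its call begins. camera_params takes no time and is no camera call.
- r.hand_in(): hands the job in; it is judged then, once.
The state is a dict: "time": time; "joint_pos": joint angles; "qd": joint speeds; "joint_efforts": joint torques, N m; "tool_pos": TCP position; "tcp_rot": TCP orientation; "ft_force": force on the tool from outside, world axes, zero at the start; "wrist_torque": the same for the moment, N m; "finger_gap": finger opening in mm; "grip_force": force on a finger pad.
Only numpy, scipy, OpenCV 4.12 (cv2) and the standard library are available. Lean on these libraries where they do the work, as an engineer would, in place of code of your own. Each camera call takes 0.05 s, during which the arm holds its last target. There are 200 camera calls.

## Working session

There is one attempt and no reset: what is moved stays moved. The work goes in short steps, Python scripts to look and compute and a shell command to move; the robot and the scene stay as the last step left them, time stands still between calls to the robot, and variables do not carry over. Pictures are saved under pics/ and viewed, at most 10 in all, crops included, and the job is handed in when it is done.

```bash
mkdir -p pics; ls; python3 - <<'E'
from bench import r
import cv2,numpy as np
print(r.sense(), r.tcp_to_grasp)
for n in("top","side"):
    cv2.imwrite(f"pics/{n}0.png",r.snapshot(n)[:,:,::-1]); print(n,r.camera_params(n))
E
```

```text
pics
{'time': 0.0, 'joint_pos': array([ 6.19679486e+01,  7.51397685e+00,  8.53302600e+01,  5.46382213e-06,
        8.72585540e+01, -4.89351827e+00]), 'qd': array([ 0.00490966, -0.03359802, -0.00518989,  0.0512628 , -0.05913263,
       -0.08955088]), 'joint_efforts': array([-9.24827436e-04, -5.69384730e+01, -5.00561678e+01, -2.88409146e-04,
        1.41371108e-02, -4.62810931e-05]), 'tool_pos': array([235.50446405, 551.26663717, 230.24679273]), 'tcp_rot': array([-1.79897584e+02, -8.77392806e-03,  1.56861459e+02]), 'ft_force': array([-0.35729563,  0.0847769 ,  0.57256282]), 'wrist_torque': array([-0.00923282,  0.01667652, -0.01394118]), 'grip_force': 0.0, 'finger_gap': 85.47072030359429} 18.700000000000003
top {'fx': 516.8400343761938, 'fy': 516.8400343761938, 'cx': 322.8569270559305, 'cy': 205.19255465856529, 'D': array([0.03803592, 0.        , 0.        , 0.        , 0.        ]), 'R': array([[-0.01280751, -0.99990932, -0.00416258],
       [-0.97860082,  0.01338936, -0.20533185],
       [ 0.20536896,  0.00144371, -0.97868356]]), 't': array([  16.71404978,  516.33688448, 1783.21348459])}
side {'fx': 398.80968633485213, 'fy': 398.80968633485213, 'cx': 323.89210239210576, 'cy': 194.0072853534075, 'D': array([-0.09168541,  0.        ,  0.        ,  0.        ,  0.        ]), 'R': array([[ 0.9801273 , -0.19796812, -0.01261352],
       [-0.15596104, -0.72973785, -0.66570175],
       [ 0.12258316,  0.65443967, -0.74611131]]), 't': array([-472.9604618 ,  219.69016849, 1114.56309731])}
```

View pics/top0.png

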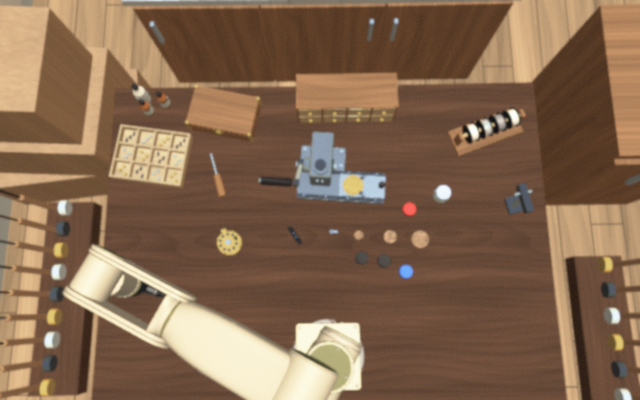

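View pics/side0.png

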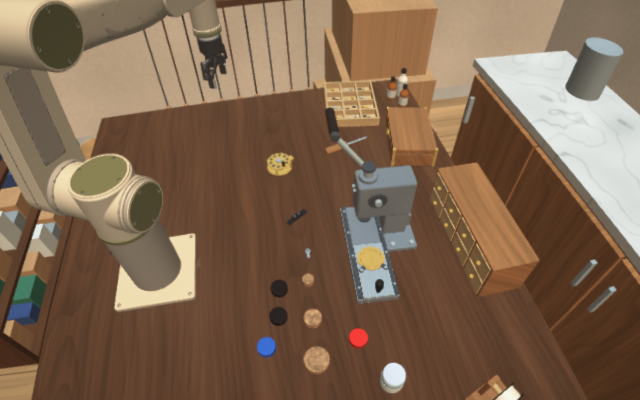

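The top view shows three corks in a row, at about (359,235), (390,237) and (420,239). The look-alike discs are black at (361,257) and (384,261), blue at (406,271) and red at (409,208). By description I choose (390,237), the middle-sized plain cork, and will check it in a close crop.

```bash
cat > h.py <<'E'
import numpy as np,cv2
from bench import r
def cam(n):
    c=r.camera_params(n);K=np.array([[c['fx'],0,c['cx']],[0,c['fy'],c['cy']],[0,0,1.]]);return K,c['D'],np.array(c['R']),np.array(c['t'])
def ray(n,uv,z):
    K,D,R,t=cam(n);p=cv2.undistortPoints(np.array([[uv]],float),K,D)[0,0]
    o=-R.T@t;d=R.T@np.array([p[0],p[1],1]);return o+d*(z-o[2])/d[2]
def proj(n,X):
    K,D,R,t=cam(n);return cv2.projectPoints(np.array(X,float).reshape(-1,3),cv2.Rodrigues(R)[0],t,K,D)[0][:,0]
def both(a,b):
    A=[];B=[]
    for n,uv in(("top",a),("side",b)):
        K,D,R,t=cam(n);p=cv2.undistortPoints(np.array([[uv]],float),K,D)[0,0]
        for k in(0,1):A.append(p[k]*R[2]-R[k]);B.append(t[k]-p[k]*t[2])
    return np.linalg.lstsq(np.array(A),np.array(B),rcond=None)[0]
E
python3 - <<'E'
import cv2,numpy as np
a=cv2.imread('pics/top0.png')[120:280,250:450];b=cv2.imread('pics/side0.png')[180:380,230:430]
a=cv2.resize(a,(800,640),interpolation=2);b=cv2.resize(b,(600,600),interpolation=2)
cv2.imwrite('pics/ta.png',a[:600]);cv2.imwrite('pics/sb.png',b)
E
```

```text
(no output)
```

View pics/ta.png

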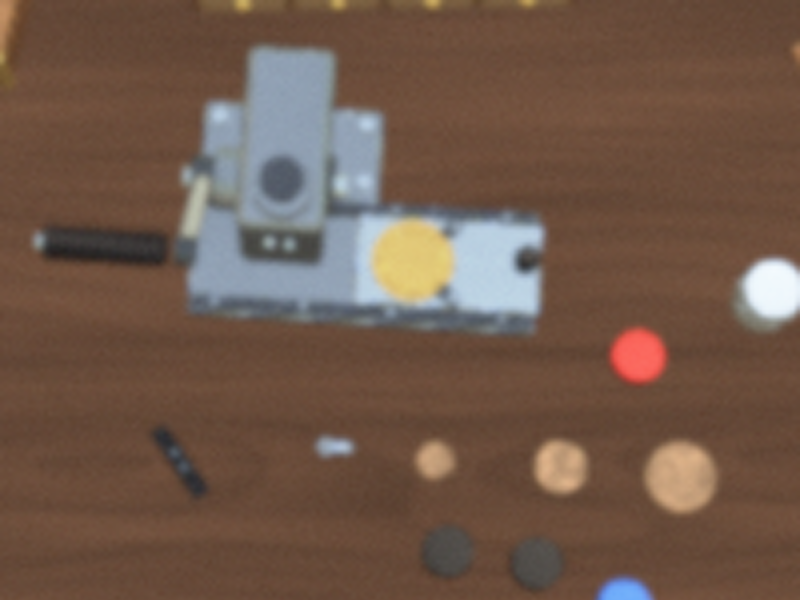

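View pics/sb.png

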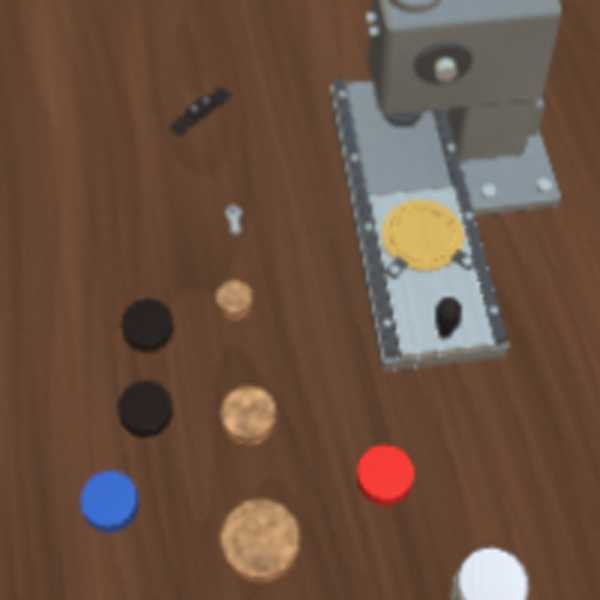

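The crop shows the plain medium cork at crop (560,466), which is top pixel about (390,236.5), with the small cork to its left and the large one to its right. The gold plate is at about (353,185), the knob at (381,185), and the handle bar runs from (260,180) to (291,182). Now I'll measure these from both views.

```bash
python3 - <<'E'
from h import *
from scipy.optimize import least_squares
T=cv2.imread('pics/top0.png');S=cv2.imread('pics/side0.png')
def blob(im,box,f):
    x0,y0,x1,y1=box;c=cv2.cvtColor(im[y0:y1,x0:x1],cv2.COLOR_BGR2HSV).astype(int)
    m=f(c[...,0],c[...,1],c[...,2]).astype(np.uint8);n,l,s,ce=cv2.connectedComponentsWithStats(m)
    k=1+np.argmax(s[1:,4]);return ce[k]+[x0,y0],s[k]
cork=lambda h,s,v:(v>125)&(h<25)
gold=lambda h,s,v:(s>90)&(v>130)&(h>12)&(h<35)
dark=lambda h,s,v:v<60
tc,s1=blob(T,(375,222,405,252),cork);sc,s2=blob(S,(298,300,330,335),cork)
print('cork',tc,s1,sc,s2,ray('top',tc,16),ray('side',sc,14))
tg,s1=blob(T,(335,168,375,205),gold);sg,s2=blob(S,(350,240,395,278),gold)
print('gold',tg,s1,sg,s2,ray('top',tg,40),ray('side',sg,40))
tk,s1=blob(T,(374,176,388,196),dark);sk,s2=blob(S,(370,275,386,295),dark)
print('knob',tk,s1,sk,s2,ray('top',tk,70),ray('side',sk,60))
tl,s1=blob(T,(255,172,290,192),dark);sl,s2=blob(S,(322,100,345,140),dark)
print('bar',tl,s1,sl,s2,ray('top',tl,325),both(tl,sl))
def pts(p):
    x,y,a,q=p;c,s=np.cos(a),np.sin(a)
    L=np.array([[0,q-120,41],[0,q-220,66],[-77,130,323]]);R=np.array([[c,-s],[s,c]])
    return np.c_[L[:,:2]@R.T+[x,y],L[:,2]]
def f(p):
    P=pts(p);return np.r_[(proj('top',P)-[tg,tk,tl]).ravel(),(proj('side',P)-[sg,sk,sl]).ravel()]
o=least_squares(f,[600,0,0,8],x_scale=[100,100,.1,10]);print(o.x,np.degrees(o.x[2]),o.fun.round(1),pts(o.x).round(1))
E
```

```text
cork [389.67484663 236.34355828] [  8   8  14  14 163] [312.49116608 317.71378092] [  6   9  18  19 283] [ 407.24868189 -227.68674537   16.        ] [ 406.86420615 -229.3117795    14.        ]
gold [352.78810409 184.65055762] [  9   8  19  19 269] [370.52842105 257.88      ] [  8   7  26  23 475] [593.64481877 -99.09854386  40.        ] [ 592.96260028 -102.35649881   40.        ]Traceback (most recent call last):
  File "<stdin>", line 15, in <module>
  File "<stdin>", line 7, in blob
    return _wrapfunc(a, 'argmax', axis=axis, out=out, **kwds)
    return bound(*args, **kwds)
ValueError: attempt to get argmax of an empty sequence
```

```bash
cat > m.py <<'E'
from h import *
from scipy.optimize import least_squares
def blob(im,box,f):
    x0,y0,x1,y1=box;c=cv2.cvtColor(im[y0:y1,x0:x1],cv2.COLOR_BGR2HSV).astype(int)
    m=f(c[...,0],c[...,1],c[...,2]).astype(np.uint8);n,l,s,ce=cv2.connectedComponentsWithStats(m)
    k=1+np.argmax(s[1:,4]);return ce[k]+[x0,y0],s[k]
cork=lambda h,s,v:(v>125)&(h<25)
gold=lambda h,s,v:(s>90)&(v>130)&(h>12)&(h<35)
dark=lambda h,s,v:v<100
E
python3 - <<'E'
from m import *
T=cv2.imread('pics/top0.png');S=cv2.imread('pics/side0.png')
tg,s1=blob(T,(335,168,375,205),gold);sg,s2=blob(S,(350,240,395,278),gold)
tk,s1=blob(T,(376,179,386,191),dark);sk,s2=blob(S,(372,276,386,294),dark)
print('knob',tk,s1,sk,s2,both(tk,sk))
tl,s1=blob(T,(256,172,293,192),lambda h,s,v:v<62);sl,s2=blob(S,(322,105,345,140),lambda h,s,v:v<62)
print('bar',tl,s1,sl,s2,ray('top',tl,325),both(tl,sl))
def pts(p):
    x,y,a,q=p;c,s=np.cos(a),np.sin(a)
    L=np.array([[0,q-120,41],[0,q-220,66],[-77,130,323]]);R=np.array([[c,-s],[s,c]])
    return np.c_[L[:,:2]@R.T+[x,y],L[:,2]]
def f(p):
    P=pts(p);return np.r_[(proj('top',P)-[tg,tk,tl]).ravel(),(proj('side',P)-[sg,sk,sl]).ravel()]
o=least_squares(f,[600,0,0,8],x_scale=[100,100,.1,10]);print(o.x,np.degrees(o.x[2]),o.fun.round(1),pts(o.x).round(1))
E
```

```text
knob [382.05 184.4 ] [ 4  4  6  4 20] [378.76666667 285.11111111] [ 3  3  9 14 90] [ 585.46718142 -201.42956919   67.05917445]
bar [277.27218935 181.65680473] [  5   6  30   8 169] [330.88770053 120.60962567] [  4   4  12  25 187] [534.72318386 147.40238019 325.        ] [534.33371428 147.02392471 329.19031765]
[ 6.02308096e+02  1.45313252e+01 -7.83841862e-02  3.74907253e+00] -4.491083049088428 [ 0.6  0.  -0.1  0.3 -0.8 -0.1  0.  -0.5  0.2 -0.   0.   1.2] [[ 593.2 -101.4   41. ]
 [ 585.4 -201.1   66. ]
 [ 535.7  150.2  323. ]]
```

The fit is good: residuals are at most about 1 px, the press is at (602.3, 14.5) with yaw −4.5°, and the slide is at about 4 mm. I'll turn the tool to yaw 85.5 so that tool x equals press +y and tool y equals press +x.

```bash
cat > d.py <<'E'
# python3 d.py x y z [yaw]: remaining shift in tool axes (m), from measured pose
import sys;from h import *
from scipy.spatial.transform import Rotation as Q
s=r.sense();a=[float(v) for v in sys.argv[1:]]
R=Q.from_euler('xyz',s['tcp_rot'],degrees=True).as_matrix()
print(s['tool_pos'].round(1),s['tcp_rot'].round(2),'d',(R.T@(np.array(a[:3])-s['tool_pos'])/1000).round(4),'F',s['ft_force'].round(1),'gap',round(s['finger_gap'],1),round(s['time'],1))
E
python3 -m handwheel '[[0,0,0,7.93],[0,0,0,7.93],[0,0,0,7.93],[0,0,0,7.93],[0,0,0,7.93],[0,0,0,7.93],[0,0,0,7.93],[0,0,0,7.93],[0,0,0,7.93],[0,0,0,0]]' 0.064 20; python3 d.py 407 -228.5 100
```

```text
time: 1.1
tool_pos: [235.6, 551.5, 230.7]
tcp_rot: [-180.0, 0.1, 85.4]
ft_force: [0.2, 0.6, -0.6]
finger_gap: 64.3
grip_force: 0.0
[235.6 551.5 230.7] [-1.7997e+02  6.0000e-02  8.5360e+01] d [-0.7634  0.234   0.1313] F [ 0.2  0.6 -0.6] gap 64.3 1.1
```

```bash
python3 -m handwheel '[[-0.02,0.02,0,0],[-0.03,0.03,0,0],[-0.035,0.03,0,0],[-0.035,0.03,0,0],[-0.035,0.03,0,0],[-0.035,0.02,0,0],[-0.035,0.01,0,0],[-0.035,0.01,0,0],[-0.035,0.01,0,0],[-0.035,0.01,0,0]]' >/dev/null;  python3 -m handwheel '[[-0.04,0.01,0,0],[-0.05,0.01,0,0],[-0.05,0.005,0,0],[-0.05,0.005,0,0],[-0.05,0.004,0,0],[-0.05,0,0.02,0],[-0.05,0,0.03,0],[-0.04,0,0.03,0],[-0.03,0,0.03,0],[-0.023,0,0.02,0]]' >/dev/null; python3 -m handwheel '[[0,0,0,0],[0,0,0,0]]' >/dev/null; python3 d.py 407 -228.5 5
```

```text
[ 409.2 -214.8  106.5] [-1.7992e+02 -7.0000e-02  8.5580e+01] d [-0.0139 -0.001   0.1015] F [-0.5  0.6 -0.1] gap 64.1 3.3
```

```bash
python3 -m handwheel '[[-0.014,-0.001,0.02,0],[0,0,0.025,0],[0,0,0.025,0],[0,0,0.015,0],[0,0,0.01,0],[0,0,0.006,0],[0,0,0,0],[0,0,0,0]]' >/dev/null; python3 d.py 407 -228.5 5; python3 -c "
from h import *
for n,b in(('top',(340,200,440,275)),('side',(260,255,380,375))):
    im=r.snapshot(n)[:,:,::-1];cv2.imwrite('pics/%s1.png'%n,im);x0,y0,x1,y1=b
    globals()[n]=cv2.resize(im[y0:y1,x0:x1],(400,300 if n=='top' else 400))
cv2.imwrite('pics/pick.png',np.vstack([top,side])[:600])"
```

```text
[ 408.4 -229.1    7. ] [1.7993e+02 4.0000e-02 8.5540e+01] d [ 0.0005 -0.0015  0.002 ] F [0.5 0.4 0. ] gap 64.1 4.1
```

View pics/pick.png

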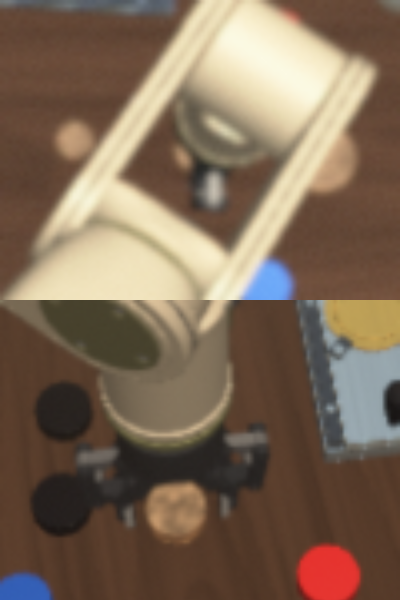

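The picture shows the fingertips at (128,522) and (225,512) in the side half, straddling the cork at (176,512), and the black discs are untouched. I'll close now.

```bash
python3 -m handwheel '[[0,-0.001,0.001,0],[0,0,0,0],[0,0,0,0],[0,0,0,0],[0,0,0,0],[0,0,0,0],[0,0,0,0],[0,0,0,0]]' 0.03 25; python3 -m handwheel '[[0,0,-0.005,0],[0,0,-0.015,0],[0,0,-0.02,0],[0,0,-0.03,0],[0,0,-0.03,0],[0,0,0,0]]'; python3 d.py 593.2 -101 100
```

```text
time: 5.0
tool_pos: [407.0, -229.1, 5.8]
tcp_rot: [180.0, 0.0, 85.5]
ft_force: [-1.8, 0.2, 5.6]
finger_gap: 44.7
grip_force: 25.0
time: 5.6
tool_pos: [409.4, -230.7, 110.1]
tcp_rot: [179.6, 0.2, 85.5]
ft_force: [0.3, -0.6, -0.6]
finger_gap: 44.7
grip_force: 25.6
[ 409.4 -230.7  110.1] [179.6    0.24  85.49] d [0.1438 0.173  0.0107] F [ 0.3 -0.6 -0.6] gap 44.7 5.6
```

```bash
python3 -m handwheel '[[0.01,0.015,0,0],[0.02,0.025,0,0],[0.025,0.03,0,0],[0.025,0.03,0,0],[0.025,0.03,0,0],[0.02,0.023,0,0],[0.012,0.013,0,0],[0.007,0.007,0,0],[0,0,0,0],[0,0,0,0]]' ; python3 d.py 593.2 -101 50; python3 -c "
from h import *
im=[]
for n,b in(('top',(310,140,410,230)),('side',(310,195,430,303))):
    i=r.snapshot(n)[:,:,::-1];x0,y0,x1,y1=b
    im.append(cv2.resize(i[y0:y1,x0:x1],(400,360)))
cv2.imwrite('pics/place.png',np.hstack(im))"
```

```text
time: 6.6
tool_pos: [589.7, -99.2, 104.6]
tcp_rot: [-179.9, 0.0, 85.5]
ft_force: [0.5, -0.3, 0.1]
finger_gap: 45.0
grip_force: 25.6
[589.7 -99.2 104.6] [-1.7994e+02  1.0000e-02  8.5490e+01] d [-0.0015  0.0037  0.0546] F [ 0.5 -0.3  0.1] gap 45.0 6.6
```

View pics/place.png

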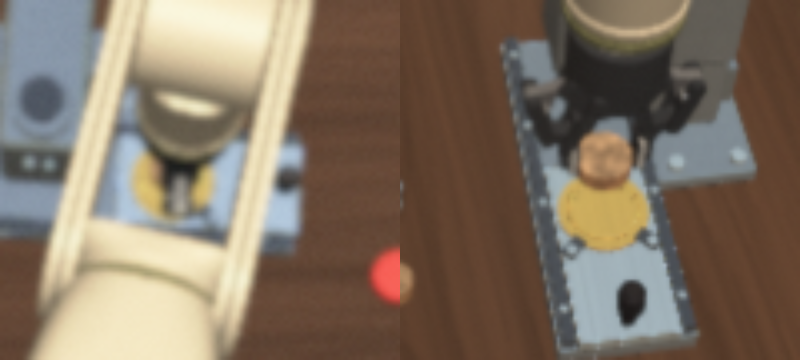

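The cork is held level above the plate, in side view at about (371,241) with the gold plate at (371,258). I'll nudge it to the relative target and lower it.

```bash
python3 -m handwheel '[[-0.0018,0.004,0.01,0],[0,0,0.015,0],[0,0,0.015,0],[0,0,0.01,0],[0,0,0.005,0],[0,0,0,0],[0,0,0,0]]' ; python3 d.py 593.6 -101.3 43.8
```

```text
time: 7.4
tool_pos: [594.5, -100.9, 50.2]
tcp_rot: [180.0, 0.0, 85.5]
ft_force: [0.1, 0.0, 0.7]
finger_gap: 44.7
grip_force: 25.6
[ 594.5 -100.9   50.2] [179.99   0.    85.5 ] d [-0.0004 -0.0009  0.0064] F [0.1 0.  0.7] gap 44.7 7.4
```

```bash
python3 -m handwheel '[[0,-0.0005,0.002,0],[0,0,0.002,0],[0,0,0.0015,0],[0,0,0,0],[0,0,0,0]]'; python3 -m handwheel '[[0,0,0.001,0],[0,0,0,0]]'
```

```text
time: 7.9
tool_pos: [593.8, -100.9, 44.5]
tcp_rot: [180.0, 0.0, 85.5]
ft_force: [0.5, 0.2, -1.1]
finger_gap: 44.6
grip_force: 25.6
time: 8.1
tool_pos: [594.0, -100.9, 43.8]
tcp_rot: [180.0, 0.0, 85.5]
ft_force: [-1.3, -0.2, 2.3]
finger_gap: 44.7
grip_force: 25.9
```

Contact came at 43.8 mm, which is floor height (the rim would have met it at 46.8), so I'll release and rise.

```bash
python3 -m handwheel '[[0,0,0,0],[0,0,0,0],[0,0,0,0],[0,0,0,0],[0,0,-0.005,0],[0,0,-0.01,0],[0,0,-0.02,0],[0,0,-0.03,0],[0,0,-0.02,0]]' 0.06; python3 -m handwheel '[[-0.02,0,0,0],[-0.03,0,0,0],[-0.03,0,0,0],[-0.02,0,0,0],[0,0,0,0],[0,0,0,0]]';python3 d.py 585.6 -201.3 47; python3 -c "
from h import *
im=[]
for n,b in(('top',(310,140,410,230)),('side',(310,195,430,303))):
    i=r.snapshot(n)[:,:,::-1];x0,y0,x1,y1=b
    im.append(cv2.resize(i[y0:y1,x0:x1],(400,360)))
cv2.imwrite('pics/placed.png',np.hstack(im))"
```

```text
time: 9.0
tool_pos: [594.7, -101.1, 131.7]
tcp_rot: [179.8, 0.0, 85.5]
ft_force: [0.5, 0.7, -0.2]
finger_gap: 60.2
grip_force: 0.0
time: 9.6
tool_pos: [586.1, -200.7, 129.3]
tcp_rot: [180.0, -0.0, 85.4]
ft_force: [-0.5, 0.5, 0.6]
finger_gap: 60.3
grip_force: 0.0
[ 586.1 -200.7  129.3] [ 1.7996e+02 -1.0000e-02  8.5440e+01] d [-0.0007 -0.0005  0.0823] F [-0.5  0.5  0.6] gap 60.3 9.6
```

View pics/placed.png

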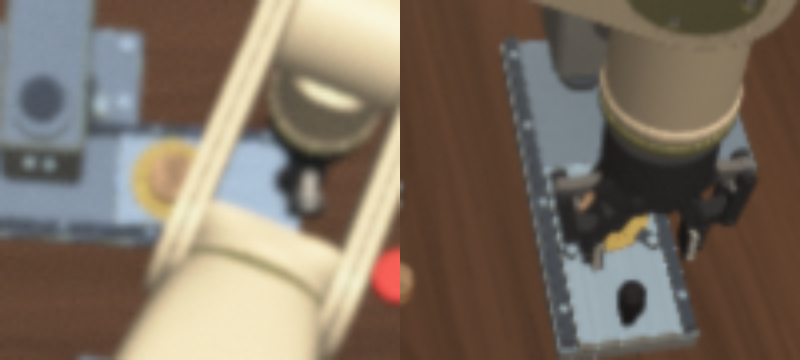

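The cork sits inside the gold plate, at crop (170,178) in the top half, and the knob is at side crop (630,300), between the open fingers. Next I'll pinch the knob.

```bash
python3 -m handwheel '[[-0.0007,0,0.02,0],[0,0,0.025,0],[0,0,0.02,0],[0,0,0.012,0],[0,0,0.006,0],[0,0,0,0]]'; python3 -m handwheel '[[0,0,0,0],[0,0,0,0],[0,0,0,0],[0,0,0,0],[0,0,0,0],[0,0,0,0],[0,0,0,0]]' 0.01 25
```

```text
time: 10.3
tool_pos: [585.6, -200.6, 45.0]
tcp_rot: [-179.9, -0.0, 85.5]
ft_force: [0.2, 0.0, -0.1]
finger_gap: 59.9
grip_force: 0.0
time: 11.0
tool_pos: [586.9, -201.6, 46.9]
tcp_rot: [179.9, 0.0, 85.5]
ft_force: [-0.4, 0.6, 6.1]
finger_gap: 21.4
grip_force: 24.6
```

```bash
python3 -m handwheel '[[0.004,0,0,0],[0.008,0,0,0],[0.012,0,0,0],[0.014,0,0,0],[0.014,0,0,0],[0.014,0,0,0],[0.014,0,0,0],[0.012,0,0,0],[0.008,0,0,0],[0.004,0,0,0]]'; python3 -m handwheel '[[0.004,0,0,0],[0.003,0,0,0],[0,0,0,0],[0,0,0,0]]';python3 d.py 594.5 -85.2 47
```

```text
time: 12.0
tool_pos: [595.3, -97.3, 46.9]
tcp_rot: [179.8, 0.0, 85.5]
ft_force: [0.9, -2.7, 6.3]
finger_gap: 21.5
grip_force: 24.5
time: 12.4
tool_pos: [595.9, -90.4, 46.9]
tcp_rot: [179.8, -0.0, 85.5]
ft_force: [1.2, 0.6, 5.1]
finger_gap: 20.8
grip_force: 24.6
[595.9 -90.4  46.9] [179.84  -0.    85.5 ] d [ 0.0051 -0.0018 -0.0001] F [1.2 0.6 5.1] gap 20.8 12.4
```

```bash
python3 -m handwheel '[[0.002,0,0,0],[0.002,0,0,0],[0,0,0,0]]'; python3 -m handwheel '[[0.001,0,0,0],[0.001,0,0,0],[0,0,0,0]]'; python3 -m handwheel '[[0.001,0,0,0],[0.001,0,0,0],[0,0,0,0]]'
```

```text
time: 12.7
tool_pos: [596.2, -86.8, 46.9]
tcp_rot: [179.8, 0.0, 85.5]
ft_force: [1.2, -0.6, 5.1]
finger_gap: 21.3
grip_force: 24.6
time: 13.0
tool_pos: [596.3, -85.3, 46.9]
tcp_rot: [179.8, 0.1, 85.5]
ft_force: [1.2, -2.3, 5.8]
finger_gap: 21.5
grip_force: 24.6
time: 13.3
tool_pos: [596.3, -85.2, 46.9]
tcp_rot: [179.8, 0.2, 85.5]
ft_force: [-0.4, -10.2, 4.8]
finger_gap: 21.6
grip_force: 24.5
```

The slide reached its stop, with the knob at −85.2 as predicted. I'll release, back off and rise, then go over to the lever.

```bash
python3 -m handwheel '[[0,0,0,0],[0,0,0,0],[0,0,0,0],[0,0,0,0],[0,0,-0.01,0],[0,0,-0.02,0],[0,0,-0.03,0],[-0.01,0,-0.03,0],[-0.01,0,-0.03,0],[-0.01,0,-0.03,0]]' 0.06; python3 -m handwheel '[[0,-0.01,-0.04,0],[0,-0.01,-0.04,0],[0,-0.01,-0.04,0],[0,-0.01,-0.04,0],[0,-0.01,-0.03,0],[0,-0.01,-0.02,0],[0,-0.01,0,0],[0,-0.007,0,0],[0,0,0,0],[0,0,0,0]]';python3 d.py 535.7 150.2 304; python3 -c "
from h import *
i=r.snapshot('side')[:,:,::-1];cv2.imwrite('pics/s3.png',i);t=r.snapshot('top')[:,:,::-1];cv2.imwrite('pics/t3.png',t)
cv2.imwrite('pics/home.png',np.hstack([cv2.resize(i[95:305,300:440],(400,600)),cv2.resize(t[130:220,250:400],(400,240)).repeat(1,0) if 0 else np.vstack([cv2.resize(t[130:220,250:400],(400,240)),np.zeros((360,400,3),np.uint8)])]))"
```

```text
time: 14.3
tool_pos: [592.8, -112.6, 197.6]
tcp_rot: [180.0, 0.0, 85.5]
ft_force: [0.6, 1.1, 0.1]
finger_gap: 59.8
grip_force: 0.0
time: 15.3
tool_pos: [515.7, -106.3, 403.9]
tcp_rot: [-179.9, -0.0, 85.5]
ft_force: [-0.2, -0.8, 0.1]
finger_gap: 60.2
grip_force: 0.0
[ 515.7 -106.3  403.9] [-1.7987e+02 -3.0000e-02  8.5490e+01] d [ 0.2572 -0.      0.1001] F [-0.2 -0.8  0.1] gap 60.2 15.3
```

View pics/home.png

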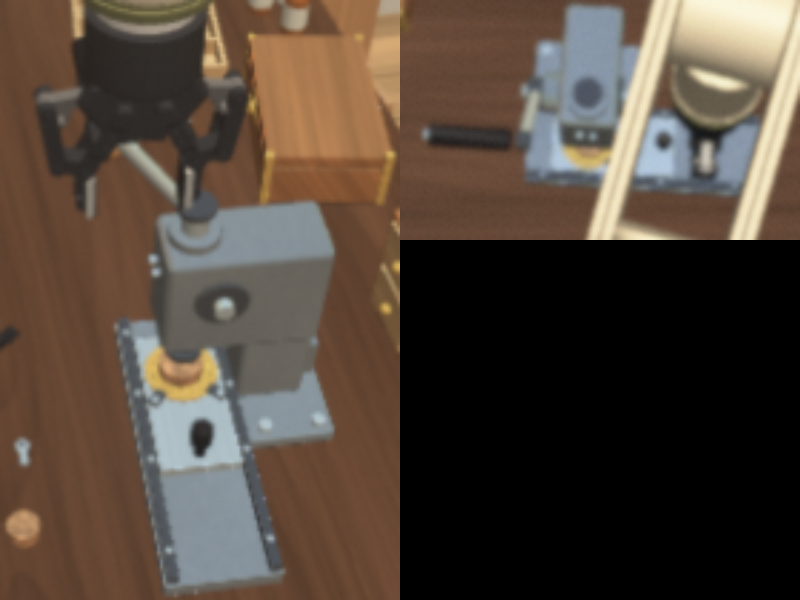

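The slide is home. The cork lies flat and centred in the gold seat under the nose at crop (182,368), with the knob at (203,435). Now the lever.

```bash
python3 -m handwheel '[[0.015,0,0,0],[0.03,0,0,0],[0.035,0,0,0],[0.04,0,0,0],[0.04,0,0,0],[0.04,0,0,0],[0.03,0,0,0],[0.02,0,0,0],[0.007,0,0,0],[0,0,0,0]]' 0.07 >/dev/null; python3 -m handwheel '[[0,0,0,0],[0,0,0.02,0],[0,0,0.025,0],[0,0,0.025,0],[0,0,0.015,0],[0,0,0.01,0],[0,0,0.005,0],[0,0,0,0],[0,0,0,0]]'; python3 d.py 535.7 150.2 304
```

```text
time: 17.3
tool_pos: [536.8, 149.7, 306.7]
tcp_rot: [179.9, -0.0, 85.5]
ft_force: [-0.0, -0.1, 0.7]
finger_gap: 70.0
grip_force: 0.0
[536.8 149.7 306.7] [ 1.7991e+02 -2.0000e-02  8.5490e+01] d [ 0.0004 -0.0011  0.0027] F [-0.  -0.1  0.7] gap 70.0 17.3
```

```bash
python3 -m handwheel '[[0,-0.001,0.003,0],[0,0,0,0],[0,0,0,0],[0,0,0,0],[0,0,0,0],[0,0,0,0],[0,0,0,0]]' 0.01 30; python3 -c "
import numpy as np
t=np.linspace(.95,0,20);print(np.c_[t[1:],np.diff(-.17*np.cos(t)),-np.diff(.17*np.sin(t))].round(4))"; python3 d.py 464.9 155.7 166
```

```text
time: 18.0
tool_pos: [535.5, 149.9, 302.8]
tcp_rot: [180.0, -0.0, 85.5]
ft_force: [0.8, 0.2, 1.5]
finger_gap: 25.0
grip_force: 29.7
[[ 9.0e-01 -6.8e-03  5.1e-03]
 [ 8.5e-01 -6.5e-03  5.4e-03]
 [ 8.0e-01 -6.2e-03  5.8e-03]
 [ 7.5e-01 -5.9e-03  6.1e-03]
 [ 7.0e-01 -5.6e-03  6.4e-03]
 [ 6.5e-01 -5.3e-03  6.6e-03]
 [ 6.0e-01 -5.0e-03  6.9e-03]
 [ 5.5e-01 -4.6e-03  7.1e-03]
 [ 5.0e-01 -4.3e-03  7.4e-03]
 [ 4.5e-01 -3.9e-03  7.6e-03]
 [ 4.0e-01 -3.5e-03  7.7e-03]
 [ 3.5e-01 -3.1e-03  7.9e-03]
 [ 3.0e-01 -2.7e-03  8.1e-03]
 [ 2.5e-01 -2.3e-03  8.2e-03]
 [ 2.0e-01 -1.9e-03  8.3e-03]
 [ 1.5e-01 -1.5e-03  8.4e-03]
 [ 1.0e-01 -1.1e-03  8.4e-03]
 [ 5.0e-02 -6.0e-04  8.5e-03]
 [ 0.0e+00 -2.0e-04  8.5e-03]]
[535.5 149.9 302.8] [ 1.7997e+02 -1.0000e-02  8.5500e+01] d [ 0.0003 -0.0709  0.1367] F [0.8 0.2 1.5] gap 25.0 18.0
```

```bash
python3 -m handwheel '[[0,-0.0068,0.0051,0],[0,-0.0065,0.0054,0],[0,-0.0062,0.0058,0],[0,-0.0059,0.0061,0],[0,-0.0056,0.0064,0],[0,-0.0053,0.0066,0],[0,-0.005,0.0069,0],[0,-0.0046,0.0071,0],[0,-0.0043,0.0074,0],[0,0,0,0]]'; python3 -m handwheel '[[0,-0.0039,0.0076,0],[0,-0.0035,0.0077,0],[0,-0.0031,0.0079,0],[0,-0.0027,0.0081,0],[0,-0.0023,0.0082,0],[0,-0.0019,0.0083,0],[0,-0.0015,0.0084,0],[0,0,0,0],[0,0,0,0]]'; python3 d.py 464.9 155.7 164.8
```

```text
time: 19.0
tool_pos: [484.4, 153.8, 244.2]
tcp_rot: [-179.9, 0.0, 85.5]
ft_force: [5.1, 0.8, 1.5]
finger_gap: 25.1
grip_force: 29.8
time: 19.9
tool_pos: [467.9, 155.2, 190.1]
tcp_rot: [179.8, -0.0, 85.5]
ft_force: [11.1, 0.6, 5.0]
finger_gap: 24.8
grip_force: 29.3
[467.9 155.2 190.1] [ 1.7978e+02 -3.0000e-02  8.5480e+01] d [ 0.0003 -0.0031  0.0253] F [11.1  0.6  5. ] gap 24.8 19.9
```

```bash
python3 -m handwheel '[[0,0.001,0.005,0],[0,0,0.006,0],[0,0,0.006,0],[0,0,0.004,0],[0,0,0.002,0],[0,0,0,0],[0,0,0,0]]'; python3 d.py 464.9 155.7 164.8; python3 - <<'E'
from h import *
i=r.snapshot('side')[:,:,::-1];t=r.snapshot('top')[:,:,::-1];cv2.imwrite('pics/s4.png',i);cv2.imwrite('pics/t4.png',t)
c,s=np.cos(-.0784),np.sin(-.0784)
for y in(78,82.5,130,177.5):
  for th in(0,.1):
    x=22-170*np.cos(th);z=185+170*np.sin(th)
    print(y,th,proj('side',[602.3+c*x-s*y,14.5+s*x+c*y,z]).round(1),proj('top',[602.3+c*x-s*y,14.5+s*x+c*y,z]).round(1))
cv2.imwrite('pics/lev.png',cv2.resize(i[100:250,250:450],(800,600)))
E
```

```text
time: 20.6
tool_pos: [467.3, 155.3, 166.7]
tcp_rot: [180.0, -0.0, 85.5]
ft_force: [2.1, 0.7, 8.2]
finger_gap: 24.9
grip_force: 30.8
[467.3 155.3 166.7] [ 1.800e+02 -1.000e-02  8.549e+01] d [ 0.0003 -0.0024  0.0019] F [2.1 0.7 8.2] gap 24.9 20.6
78 0 [[307.9 175.5]] [[294.3 213.9]]
78 0.1 [[308.  171.1]] [[294.  212.7]]
82.5 0 [[307.8 174.3]] [[292.9 213.9]]
82.5 0.1 [[307.8 170. ]] [[292.6 212.6]]
130 0 [[306.2 162.6]] [[278.5 212.9]]
130 0.1 [[306.2 158.2]] [[278.1 211.7]]
177.5 0 [[304.7 151.4]] [[264.1 212. ]]
177.5 0.1 [[304.7 147.1]] [[263.5 210.8]]
```

View pics/lev.png

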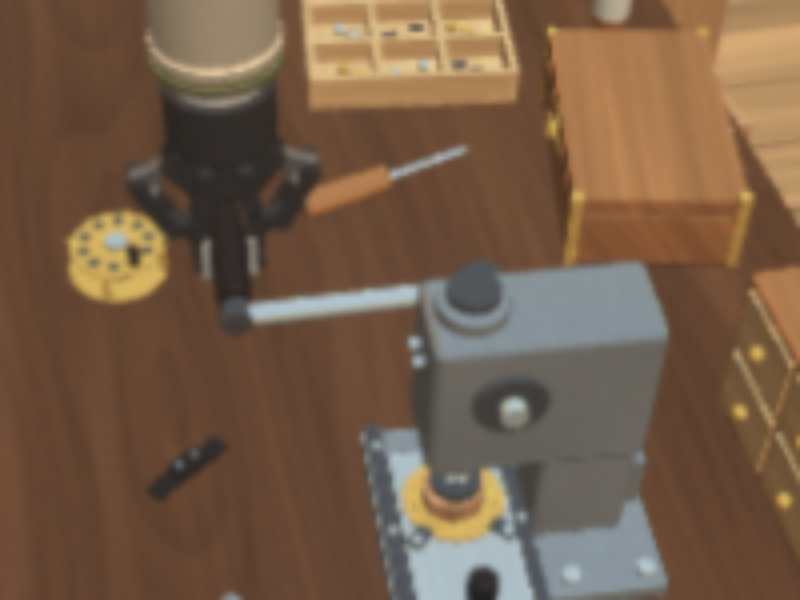

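The lever is down nearly level: the bar end is at crop (236,315) and the arm runs from (250,313) to (418,294). The nose sits on the cork at (455,490). I'll check the arm's slope against the projection.

```bash
python3 - <<'E'
from h import *
c,s=np.cos(-.0784),np.sin(-.0784)
W=lambda x,y,z:[602.3+c*x-s*y,14.5+s*x+c*y,z]
for y in(65,75):
  for th in(.1,.05,0,-.05,-.1):
    P=[W(22-q*np.cos(th),y,185+q*np.sin(th)) for q in(170,155,50)]
    p=(proj('side',P)-[250,100])*4
    print(y,th,p.round(0).tolist(),'slope',((p[2]-p[1])[1]/(p[2]-p[1])[0]).round(3))
# arm centre line in picture
g=cv2.cvtColor(cv2.resize(cv2.imread('pics/s4.png')[100:250,250:450],(800,600),interpolation=cv2.INTER_CUBIC),cv2.COLOR_BGR2GRAY).astype(float)
X=np.arange(265,405,5);Y=[]
for x in X:
    w=np.clip(g[285:335,x]-130,0,None);Y.append((w*np.arange(285,335)).sum()/w.sum())
k=np.polyfit(X,Y,1);print(k,np.abs(np.polyval(k,X)-Y).max(),np.polyval(k,250))
E
```

```text
65 0.1 [[234.0, 298.0], [256.0, 297.0], [407.0, 294.0]] slope -0.024
65 0.05 [[233.0, 307.0], [255.0, 305.0], [407.0, 296.0]] slope -0.06
65 0 [[233.0, 315.0], [255.0, 313.0], [406.0, 299.0]] slope -0.096
65 -0.05 [[234.0, 324.0], [256.0, 321.0], [406.0, 301.0]] slope -0.131
65 -0.1 [[236.0, 332.0], [257.0, 329.0], [406.0, 304.0]] slope -0.167
75 0.1 [[232.0, 288.0], [254.0, 287.0], [405.0, 284.0]] slope -0.023
75 0.05 [[232.0, 296.0], [254.0, 295.0], [404.0, 286.0]] slope -0.06
75 0 [[232.0, 305.0], [254.0, 303.0], [404.0, 289.0]] slope -0.095
75 -0.05 [[233.0, 314.0], [254.0, 311.0], [404.0, 291.0]] slope -0.131
75 -0.1 [[234.0, 322.0], [255.0, 318.0], [404.0, 294.0]] slope -0.167
[-1.16419142e-01  3.41707458e+02] 0.6451199809641253 312.602672408951
```

The arm slope puts it within about 0.03 rad of level, and the tool height agrees. I'll hold there.

```bash
for i in 1 2 3 4 5; do python3 -m handwheel '[[0,0,0,0],[0,0,0,0],[0,0,0,0],[0,0,0,0],[0,0,0,0],[0,0,0,0],[0,0,0,0],[0,0,0,0],[0,0,0,0],[0,0,0,0]]' | sed -n '1,2p;4p' ; done; python3 - <<'E'
from h import *
i=r.snapshot('side')[:,:,::-1]
print(np.abs(i.astype(int)-cv2.imread('pics/s4.png'))[150:200,290:360].max())
print(r.hand_in())
E
```

```text
time: 21.7
tool_pos: [467.3, 155.2, 166.7]
ft_force: [2.9, 0.8, 8.3]
time: 22.7
tool_pos: [467.3, 155.2, 166.7]
ft_force: [2.2, 1.1, 6.8]
time: 23.7
tool_pos: [467.3, 155.2, 166.7]
ft_force: [2.4, 0.4, 8.1]
time: 24.7
tool_pos: [467.3, 155.2, 166.7]
ft_force: [1.4, 1.3, 7.8]
time: 25.7
tool_pos: [467.3, 155.2, 166.7]
ft_force: [2.1, 1.5, 7.8]
20
the job is handed in; nothing more can be done
None
```

I handed the job in at about 26 s: the medium cork is seated in the gold plate, the slide is home against its stop, and the lever was held steady for 5 s within about 0.03 rad of level and is still held down; no verdict came back.

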